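# Turn the paint carousel to the thinner bottle

### The job

On the painter's desk, gently turn the round wooden carousel by pushing the pegs on its rim with the fingers until the clear glass bottle with the ball stopper stands lined up behind the steel pointer of the foot, then leave the carousel at rest and move clear. Do not touch, lift or tip anything standing on the carousel, and leave the other things on the desk where they are.

Things in the scene. Friction and masses are not known exactly. Their poses are not given: they have to be found in the camera images.
- pointer (a point): tip of the pointed steel block (43 mm long, 30 wide, 26 tall) on an arm of the foot, just outside the disc on the side broadly facing the robot. Fixed to the desk, does not turn. The point is on the block's top, 26 mm above the desk, 145 mm from the carousel's axis; x points level from the tip straight to the axis, z up
- disc_centre (a point): centre of the turning plywood disc's top face, on the vertical axis, 34 mm above the desk. Disc 270 mm across, 14 thick. Six upright dark pegs, 12 mm thick, tops 79 mm above the desk, stand on a circle of 124 mm radius, 60 degrees apart; this frame turns with the disc, its x axis points to a peg. The loose things on the disc are under 85 mm tall and reach at most 90 mm from the axis
- carousel (a joint): turn of the disc since the start, rad, counterclockwise from above positive, 0 at the start; endless both ways. It turns with a light drag (0.12 N m, about 1 N at a peg) and stops at once where it is left
- bottle: the clear glass bottle with sloping shoulders and a round glass ball stopper, 48 mm wide, 84 mm tall, the widest thing on the disc, loose, 60 mm from the axis; origin at the centre of its underside
- dropper: grey dropper bottle with a paper label and black pointed cap, 27 mm wide, 74 mm tall, loose on the disc; origin at the centre of its underside
- low_pot: low grey paint pot with a white lid, 38 mm wide, 30 mm tall, loose on the disc; origin at the centre of its underside
- figure: grey miniature figure on a tapered cork, 32 mm wide at the foot, 73 mm tall; origin at the centre of its underside; loose on the disc
- tall_pot: narrower grey paint pot with a white lid, 32 mm wide, 46 mm tall, loose on the disc; origin at the centre of its underside
- brush_mug: white mug with brushes in it, 80 mm wide, 90 mm tall (brushes to 182 mm), on the desk to the left; origin at the centre of its underside
- big_pot: wide paint pot, 54 mm wide, 50 mm tall, on the desk to the left; origin at the centre of its underside
- dropper_2: second grey dropper bottle, 27 mm wide, 74 mm tall, on the desk to the right; origin at the centre of its underside
- figure_2: second miniature figure on a tapered cork, 32 mm wide at the foot, 73 mm tall; origin at the centre of its underside, on the desk to the right
Things that resemble listed ones, but are neither listed nor needed, are in the scene too. Leave any orange look-alike of the tall_pot alone. Of the things shaped like the bottle, the clear one is meant.

How it is judged:
By the outcome, as a careful person would: the job done as asked, in the order asked, and still so for the second after the job is handed in, with the robot touching nothing.
It also fails if it takes over 67 s, if anything falls off the work surface, if the arm or the gripper's body presses on something with over 40 N, if the wrist force passes 120 N, or if a joint passes its speed limit or range.

### The arm

A 6-joint arm with a two-finger parallel gripper is mounted at the origin on the work surface. World frame = base frame: x ahead of the robot, y to its left, z up, the work surface at z = 0. Lengths are in m, angles in rad, forces in N, time in s.
With the tool pointing down it reaches from about 0.275 to 0.75 m from the base axis. Payload 10.2 kg.
Tool frame: the origin (TCP) lies midway between the tips of the shut fingers; the grasp point (between the pads) lies 19 mm behind it; z points along the fingers, y is the direction in which the jaws open and shut (so a half turn about z gives the same grasp; the last joint's range is limited). The gripper opens to 88 mm and grips with 3 to 60 N. Pads are 18 mm wide; open, the fingers measure 123 mm over their backs; the gripper's body (75 mm by 187 mm) begins 45 mm behind the grasp point.
Start: joints at [1.032, 0.313, 1.498, -0, 1.331, -0.223], TCP at [0.163, 0.499, 0.239] pointing down, gripper open.
Joint ranges: [-2.94, 2.94], [-0.97, 2.17], [0.19, 2.56], [-1.23, 4.37], [0.02, 3.11], [-2.88, 2.88]. Speed limits (rad/s): [2.39, 2.39, 3.01, 3.14, 3.14, 3.14].

### API

Orientations are given as a rotation vector (axis times angle).
In Python, from workcell import arm gives the robot as it stands. The module is installed in compiled form; this text tells all that it offers.
- The arm moves only by the tool apply_moves, never from a script. Its argument "commands" is a list that holds one entry, the list of rows, each a list of 7 numbers: the closure, from -1 (fully open) to 1 (shut), then the shift along the tool's x, y, z scaled (see below), then the turn, a rotation vector about the tool's x, y, z scaled (see below). A call has exactly 10 rows; each row is the pose to reach, as a shift and turn from the pose commanded when the call began, along the tool's axes at that moment; what a row does not reach only later rows make up. The controller multiplies each number of a shift by 0.25 m and each number of a turn by 0.5 rad. A row lasts 1/8 s, in which the tool goes at most 62.5 mm and 10.7 degrees, less where a joint would pass 70% of its speed; a pose out of reach is approached as far as the arm can. A call with a number of a shift or a turn outside -1 to 1 is refused whole. A call with a gripper value outside its range is refused whole. The fingers move at their own pace and stop on an object; "squeeze" is the grip in N (left out, the last holds). Time passes only in rows, so rows that repeat a pose let the fingers close, or fill a call up. It gives the time, the measured TCP pose, the force and the opening at its end, in the units of the state.
- arm.get_obs(): the state, without advancing time (a new reading comes with each control period).
- arm.read_camera(name): name is "side" or "top"; returns the picture (420x560x3 uint8, red, green, blue); there is no depth.
- arm.camera_model(name): a dict with "K" (3x3 intrinsics, pixels), "extrinsics" (4x4, takes a point from world to camera coordinates). Camera axes: x right, y down, z forward; pixel columns grow to the right and rows downward; lengths in m; the calibration is good to about 2 mm. A picture is of the moment at which its call begins. camera_model takes no time and is no camera call.
- arm.close_job(): hands the job in, once; it reports no verdict.
The state is a dict: "time": time; "joint_pos": joint angles; "joint_velocities": joint speeds; "tau": joint torques, N m; "ee_pos": TCP position; "orientation": TCP orientation; "contact_force": force on the tool from outside, world axes, zero at the start; "ft_torque": the same for the moment, N m; "opening": opening from 0.0 (shut) to 1.0 (fully open).
Only numpy, scipy, OpenCV 4.12 (cv2) and the standard library are available. Lean on these libraries where they do the work, as an engineer would, in place of code of your own. Each camera call takes 0.05 s, during which the arm holds its last target.

## Working session

There is one attempt and no reset: what is moved stays moved. The work goes in short steps, Python scripts to look and compute and a tool call to move; the robot and the scene stay as the last step left them, time stands still between calls to the robot, and variables do not carry over. Pictures are saved under pics/ and viewed, and the job is handed in when it is done.

Besides the shell and the picture viewer there is one more tool, called after "Emit:" by a JSON object that holds its "name" and its "arguments", one argument or row to a line. apply_moves: Moves the arm, as the interface text tells. Shifts and turns lie within -1 to 1; 1 stands for 0.25 m of shift or 0.5 rad of turn. Its arguments: {"type":"object","properties":{"commands":{"type":"array","items":{"type":"array","items":{"type":"array","items":{"type":"number","minimum":-1,"maximum":1}}}},"squeeze":{"type":"number"}},"required":["commands"]}

```bash
mkdir -p pics; cat > h.py <<'E'
import numpy as np,cv2
from workcell import arm
def cam(n):
    m=arm.camera_model(n);return np.array(m["K"]),np.array(m["extrinsics"])
def proj(n,P):
    K,E=cam(n);P=np.atleast_2d(P);c=P@E[:3,:3].T+E[:3,3];u=c@K.T;return u[:,:2]/u[:,2:]
def ray(n,uv,z):
    K,E=cam(n);d=E[:3,:3].T@np.linalg.inv(K)@np.array([uv[0],uv[1],1.]);o=-E[:3,:3].T@E[:3,3]
    return o+d*(z-o[2])/d[2]
def snap(n,f):
    im=arm.read_camera(n)[:,:,::-1].copy();cv2.imwrite('pics/'+f,im);return im
E
python3 - <<'E'
from h import *
for n in("top","side"):
    snap(n,n+"0.png");K,E=cam(n);print(n,K.round(1).tolist(),(-E[:3,:3].T@E[:3,3]).round(3),E[:3,:3].round(2).tolist())
print(arm.get_obs())
E
```

```text
top [[468.0, 0.0, 279.7], [0.0, 468.0, 216.4], [0.0, 0.0, 1.0]] [3.640e-01 1.000e-03 1.412e+00] [[0.01, -1.0, -0.0], [-0.99, -0.01, -0.15], [0.15, 0.01, -0.99]]
side [[477.4, 0.0, 287.4], [0.0, 477.4, 212.6], [0.0, 0.0, 1.0]] [-0.116 -0.618  0.965] [[0.67, -0.75, 0.01], [-0.52, -0.47, -0.71], [0.53, 0.47, -0.7]]
{'time': 0.1, 'joint_pos': array([ 1.03159326e+00,  3.13407082e-01,  1.49832268e+00, -7.99121376e-06,
        1.33100791e+00, -2.23388643e-01]), 'joint_velocities': array([ 0.0006969 , -0.0006898 , -0.00255842,  0.00010864, -0.00244468,
        0.00103178]), 'tau': array([ 2.70919219e-03, -4.02814472e+01, -2.52644956e+01,  6.95499242e-02,
        3.42161790e-02, -6.53401412e-05]), 'ee_pos': array([0.16295784, 0.49884899, 0.2382261 ]), 'orientation': array([-4.93952212e-01, -3.10209302e+00,  1.67372263e-03]), 'contact_force': array([-0.44960046,  0.09476223, -0.04917118]), 'ft_torque': array([-9.29427299e-05,  3.48821349e-02,  3.05044455e-02]), 'opening': 1.0003183226127255}
```

View pics/top0.png

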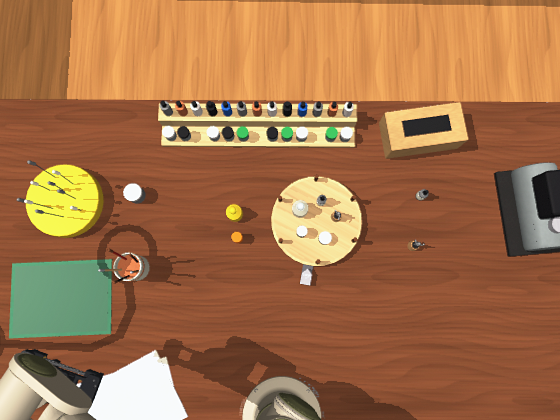

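View pics/side0.png

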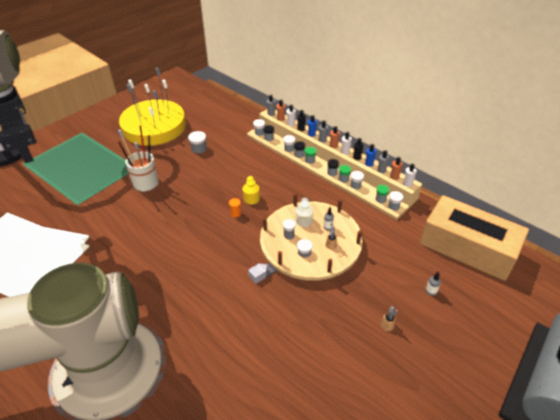

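```bash
python3 - <<'E'
from h import *
im=cv2.imread('pics/top0.png')[165:295,215:375];cv2.imwrite('pics/top0c.png',cv2.resize(im,None,fx=4.6,fy=4.6,interpolation=cv2.INTER_CUBIC))
im=cv2.imread('pics/side0.png')[165:295,220:380];cv2.imwrite('pics/side0c.png',cv2.resize(im,None,fx=4.6,fy=4.6,interpolation=cv2.INTER_CUBIC))
E
```

```text
(no output)
```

View pics/top0c.png

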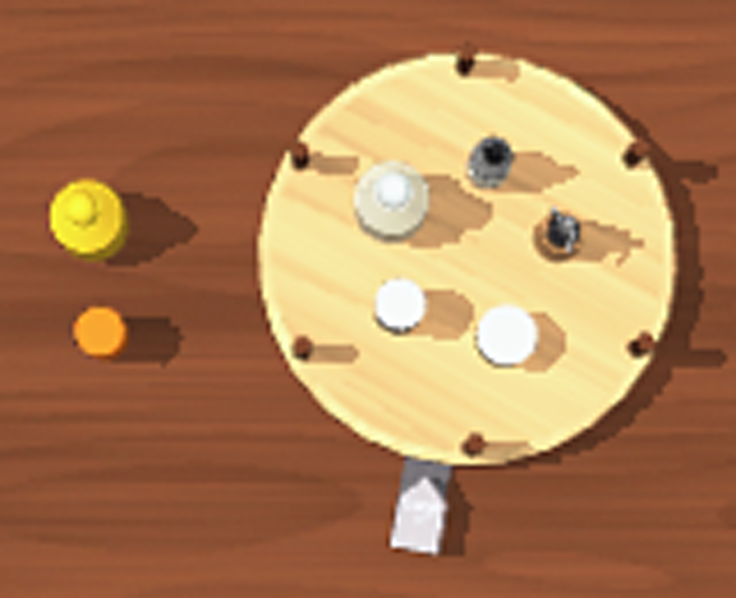

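View pics/side0c.png

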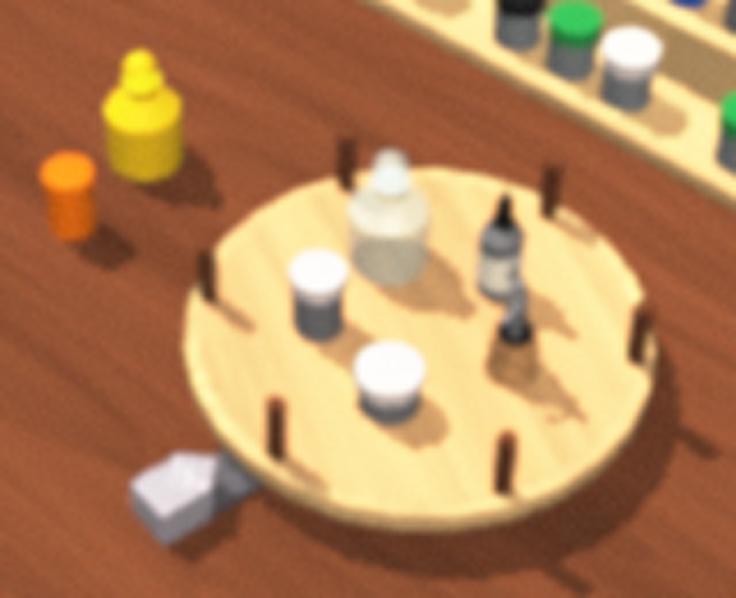

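The clear bottle is at top-view pixel (300,208) (crop 391,200). The yellow look-alike at (234,212) stands off the disc on the desk. The clear one on the disc, with the ball stopper and the widest item there, is the one meant. Next I'll measure it.

```bash
cat >> h.py <<'E'
from scipy.optimize import least_squares
def fitpegs(T=None,S=None,z=0.077,c0=(.36,-.08)):
    # T,S: pixel lists; returns cx,cy,phase
    obs=[(n,p) for n,L in (("top",T),("side",S)) if L is not None for p in L]
    best=None
    def f(x,full=False):
        r=[]
        for n,p in obs:
            a=x[2]+np.arange(6)*np.pi/3
            P=np.c_[x[0]+.124*np.cos(a),x[1]+.124*np.sin(a),np.full(6,z)]
            d=proj(n,P)-p;r.append(d[np.argmin((d**2).sum(1))])
        return np.ravel(r)
    for p0 in np.arange(0,1.04,.17):
        s=least_squares(f,[*c0,p0],loss='soft_l1')
        if best is None or s.cost<best.cost:best=s
    return best.x,f(best.x).reshape(-1,2)
E
python3 - <<'E'
from h import *
T=np.array([(465,62),(302,153),(302,345),(473,442),(641,345),(635,152)])/4.6+[215,165]
S=np.array([(347,143),(551,170),(642,308),(506,437),(276,402),(207,255)])/4.6+[220,165]
c0=ray("top",(316.5,221),.034)[:2];print(c0)
for a,b in((T,None),(None,S),(T,S)):
    x,r=fitpegs(a,b,c0=c0);print(x.round(4),np.abs(r).max().round(2))
c=x[:2]
tt=ray("top",np.array([428,478])/4.6+[215,165],.026);ts=ray("side",np.array([213,458])/4.6+[220,165],.026)
for q in(tt,ts):d=q[:2]-c;print('ptr',q.round(4),np.hypot(*d).round(4),np.degrees(np.arctan2(d[1],d[0])))
for nm,n,o,uv,z in(("ball","top",(215,165),(393,187),.077),("body","top",(215,165),(391,202),.045),("ball","side",(220,165),(391,163),.076),):
    q=ray(n,np.array(uv)/4.6+o,z);d=q[:2]-c;print(nm,n,q.round(4),np.hypot(*d).round(4),np.degrees(np.arctan2(d[1],d[0])))
a=np.degrees(x[2]);print([(a+60*i)%360 for i in range(6)])
for m,uv,z in(("tall",(401,304),.046),("low",(507,334),.03),("figure",(562,230),.065),("drop",(495,152),.07)):
    q=ray("top",np.array(uv)/4.6+[215,165],z);d=q[:2]-c;print(m,q.round(3),np.hypot(*d).round(4),np.degrees(np.arctan2(d[1],d[0])))
print('orange',ray("top",(237,237),.046),'yellow',ray("top",(234,212),.05))
E
```

```text
[ 0.56184841 -0.10061216]
[ 0.5617 -0.0991  0.0124] 1.52Traceback (most recent call last):
  File "<stdin>", line 6, in <module>
  File "h.py", line 25, in fitpegs
    s=least_squares(f,[*c0,p0],loss='soft_l1')
    return func(*args, **kwargs)
    result = trf(vector_fun.fun, vector_fun.jac, x0, f0, J0, lb, ub, ftol, xtol,
                 gtol, max_nfev, x_scale, loss_function, tr_solver,
                 tr_options.copy(), verbose, callback=callback_wrapped)
    return trf_no_bounds(
        fun, jac, x0, f0, J0, ftol, xtol, gtol, max_nfev, x_scale,
        loss_function, tr_solver, tr_options, verbose, callback=callback)
    J = jac(x)
    self._update_jac()
    ~~~~~~~~~~~~~~~~^^
    self.J = self.jac_wrapped(xp_copy(self.x), f0=self.f)
             ~~~~~~~~~~~~~~~~^^^^^^^^^^^^^^^^^^^^^^^^^^^^
    J, dct = approx_derivative(
             ~~~~~~~~~~~~~~~~~^
        self.fun,
        ^^^^^^^^^
    ...<2 lines>...
        **self.finite_diff_options,
        ^^^^^^^^^^^^^^^^^^^^^^^^^^^
    )
    ^
    J, _nfev = _dense_difference(fun_wrapped, x0, f0, h,
               ~~~~~~~~~~~~~~~
[... 275 characters left out ...]
   ^^^^^^^
    f = np.atleast_1d(self.fun(x, *self.args, **self.kwargs))
                      ~~~~~~~~^^^^^^^^^^^^^^^^^^^^^^^^^^^^^^
    return np.atleast_1d(self.fun(x))
                         ~~~~~~~~^^^
    return self.f(x, *self.args, **self.kwargs)
           ~~~~~~^^^^^^^^^^^^^^^^^^^^^^^^^^^^^^
  File "h.py", line 22, in f
    d=proj(n,P)-p;r.append(d[np.argmin((d**2).sum(1))])
      ~~~~^^^^^
  File "h.py", line 6, in proj
    K,E=cam(n);P=np.atleast_2d(P);c=P@E[:3,:3].T+E[:3,3];u=c@K.T;return u[:,:2]/u[:,2:]
        ~~~^^^
  File "h.py", line 4, in cam
    m=arm.camera_model(n);return np.array(m["K"]),np.array(m["extrinsics"])
ValueError: time passes only in moves, steps and waits
```

```bash
sed -i 's/^def cam(n):/import functools\n@functools.lru_cache(None)\ndef cam(n):/' h.py
cat > m0.py <<'E'
from h import *
T=np.array([(465,62),(302,153),(302,345),(473,442),(641,345),(635,152)])/4.6+[215,165]
S=np.array([(347,143),(551,170),(642,308),(506,437),(276,402),(207,255)])/4.6+[220,165]
c0=ray("top",(316.5,221),.034)[:2];print(c0)
for a,b in((T,None),(None,S),(T,S)):
    x,r=fitpegs(a,b,c0=c0);print(x.round(4),np.abs(r).max().round(2))
c=x[:2]
tt=ray("top",np.array([428,478])/4.6+[215,165],.026);ts=ray("side",np.array([213,458])/4.6+[220,165],.026)
for q in(tt,ts):d=q[:2]-c;print('ptr',q.round(4),np.hypot(*d).round(4),np.degrees(np.arctan2(d[1],d[0])))
for nm,n,o,uv,z in(("ball","top",(215,165),(393,187),.077),("body","top",(215,165),(391,202),.045),("ball","side",(220,165),(391,163),.076),):
    q=ray(n,np.array(uv)/4.6+o,z);d=q[:2]-c;print(nm,n,q.round(4),np.hypot(*d).round(4),np.degrees(np.arctan2(d[1],d[0])))
a=np.degrees(x[2]);print([(a+60*i)%360 for i in range(6)])
for m,uv,z in(("tall",(401,304),.046),("low",(507,334),.03),("figure",(562,230),.065),("drop",(495,152),.07)):
    q=ray("top",np.array(uv)/4.6+[215,165],z+.034*0);d=q[:2]-c;print(m,q.round(3),np.hypot(*d).round(4),np.degrees(np.arctan2(d[1],d[0])))
print('orange',ray("top",(237,237),.046),'yellow',ray("top",(234,212),.05))
E
python3 m0.py
```

```text
[ 0.56184841 -0.10061216]
[ 0.5617 -0.0991  0.0124] 1.52
[ 0.5628 -0.1027  0.0202] 1.3
[ 0.5628 -0.101   1.0627] 1.88
ptr [ 0.4203 -0.0758  0.026 ] 0.1447 169.95042422154816
ptr [ 0.421  -0.0751  0.026 ] 0.1441 169.62713834160814
ball top [ 0.6002 -0.0511  0.077 ] 0.0624 53.134258892803935
body top [ 0.5961 -0.0511  0.045 ] 0.06 56.322453307059625
ball side [ 0.6246 -0.0282  0.076 ] 0.0956 49.67587842074205
[np.float64(60.89080057090986), np.float64(120.89080057090986), np.float64(180.89080057090985), np.float64(240.89080057090985), np.float64(300.89080057090985), np.float64(0.8908005709098461)]
tall [ 0.53  -0.058  0.046] 0.0545 127.10887100711713
low [ 0.513 -0.127  0.03 ] 0.056 -152.91359645053257
figure [ 0.575 -0.159  0.065] 0.0589 -77.525643046486
drop [ 0.624 -0.116  0.07 ] 0.0635 -13.652067216716626
orange [0.51093897 0.13357743 0.046     ] yellow [0.58451828 0.14367563 0.05      ]
```

```bash
cat > m1.py <<'E'
from h import *
from scipy.spatial.transform import Rotation as R
c=np.array([.5625,-.101])
o=arm.get_obs();M=R.from_rotvec(o['orientation']).as_matrix();print(M.round(3),'yaw y',np.degrees(np.arctan2(M[1,1],M[0,1])), 'j1-j6',np.degrees(o['joint_pos'][[0,5]]))
# bottle: template projection fits
for nm,n,off,uv,z in(("ball","top",(215,165),(393,187),.111),("body","top",(215,165),(391,203),.075),("ball","side",(220,165),(391,162),.110),("base","side",(220,165),(389,255),.042)):
    q=ray(n,np.array(uv)/4.6+off,z);d=q[:2]-c;print(nm,n,q.round(4),np.hypot(*d).round(4),np.degrees(np.arctan2(d[1],d[0])))
# overlay of model on both views
def draw(n,crop,f,pt,b,cc):
    im=cv2.imread(f);s=4.6;x0,y0=crop
    im=cv2.resize(im[y0:y0+130,x0:x0+160],None,fx=s,fy=s,interpolation=cv2.INTER_CUBIC)
    t=np.linspace(0,2*np.pi,60)
    def circ(x,y,z,r,col):
        p=(proj(n,np.c_[x+r*np.cos(t),y+r*np.sin(t),0*t+z])+.5-[x0,y0])*s
        cv2.polylines(im,[p.astype(np.int32)],True,col,1)
    circ(*cc,.034,.135,(255,0,0));circ(*b,.034,.024,(0,0,255));circ(*b,.08,.024,(0,0,255));circ(*b,.11,.008,(0,255,0));circ(*pt,.026,.002,(0,0,255))
    return im
b=c+.06*np.array([np.cos(np.radians(52)),np.sin(np.radians(52))])
pt=c+.145*np.array([np.cos(np.radians(169.8)),np.sin(np.radians(169.8))])
cv2.imwrite('pics/ov_t.png',draw("top",(215,165),'pics/top0.png',pt,b,c))
cv2.imwrite('pics/ov_s.png',draw("side",(220,165),'pics/side0.png',pt,b,c))
E
python3 m1.py
```

```text
[[-0.951  0.311 -0.001]
 [ 0.311  0.951 -0.001]
 [ 0.    -0.001 -1.   ]] yaw y 71.90528338678098 j1-j6 [ 59.10594008 -12.79922642]
ball top [ 0.5942 -0.0498  0.111 ] 0.0602 58.244431302170575
body top [ 0.5903 -0.05    0.075 ] 0.0581 61.40515684010065
ball side [ 0.597  -0.0502  0.11  ] 0.0614 55.86119542007856
base side [ 0.5919 -0.0558  0.042 ] 0.054 56.95234447631336
```

View pics/ov_t.png

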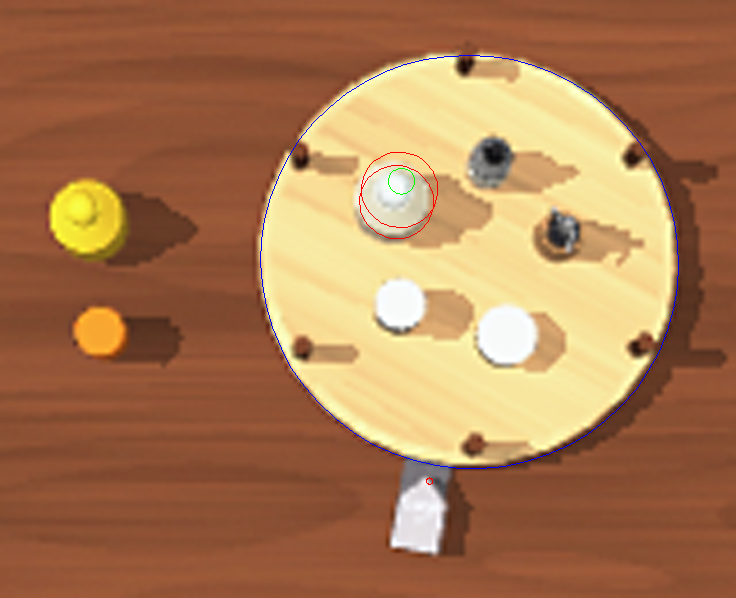

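View pics/ov_s.png

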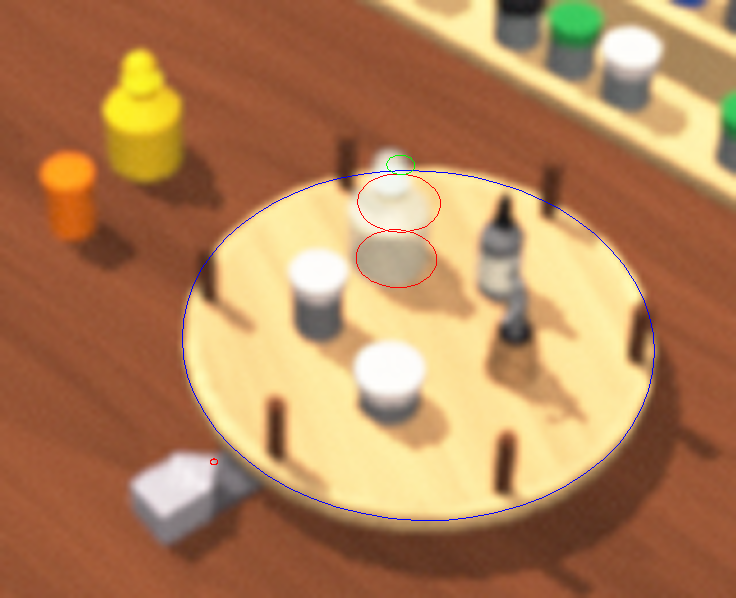

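```bash
cat >> h.py <<'E'
from scipy.spatial.transform import Rotation as R
def rows(wps,start):
    """start,wps: (x,y,z,yaw_deg of tool y) tool down; prints scaled rows"""
    y=np.radians(start[3]);Y=np.array([np.cos(y),np.sin(y),0]);Z=np.array([0,0,-1.]);X=np.cross(Y,Z)
    for w in wps:
        d=np.array(w[:3])-start[:3];t=-np.radians(w[3]-start[3])/.5
        print([round(float(v),3) for v in(d@X/.25,d@Y/.25,d@Z/.25,t)])
def end(start,r):
    y=np.radians(start[3]);Y=np.array([np.cos(y),np.sin(y),0]);Z=np.array([0,0,-1.]);X=np.cross(Y,Z)
    p=np.array(start[:3])+.25*(r[0]*X+r[1]*Y+r[2]*Z);return (*p.round(5),start[3]-np.degrees(r[3]*.5))
E
python3 - <<'E'
from h import *
s=(.163,.499,.2385,71.9)
for i in range(3):
    s=end(s,[-.8,-.7,0,1] if i==0 else ([-.7,-.9,0,1] if i==1 else [-.3,-.9,0,1]));print(s)
rows([(.502,-.209,.16,-29)],s)
E
```

```text
(np.float64(0.29873), np.float64(0.27052), np.float64(0.2385), np.float64(43.252110243458844))
(np.float64(0.25476), np.float64(-0.01111), np.float64(0.2385), np.float64(14.604220486917683))
(np.float64(0.05594), np.float64(-0.14042), np.float64(0.2385), np.float64(-14.043669269623479))
[0.167, 1.797, 0.314, 0.522]
```

```bash
python3 - <<'E'
from h import *
s=(.163,.499,.2385,71.9)
for w in [(.30,.26,.2385,44),(.39,.04,.23,16),(.45,-.12,.2,-12),(.502,-.209,.16,-29)]:
    rows([w],s);s=w
E
```

```text
[-0.818, -0.738, 0.0, 0.974]
[-0.883, -0.352, 0.034, 0.977]
[-0.681, 0.054, 0.12, 0.977]
[-0.305, 0.277, 0.16, 0.593]
```

Emit:
{"name": "apply_moves", "arguments": {
  "commands": [
    [[0.18, -0.08, -0.07, 0, 0, 0, 0.09], [0.18, -0.18, -0.16, 0, 0, 0, 0.21], [0.18, -0.29, -0.26, 0, 0, 0, 0.34], [0.18, -0.41, -0.37, 0, 0, 0, 0.48], [0.18, -0.53, -0.48, 0, 0, 0, 0.62], [0.18, -0.64, -0.58, 0, 0, 0, 0.76], [0.18, -0.74, -0.67, 0, 0, 0, 0.88], [0.18, -0.8, -0.72, 0, 0, 0, 0.95], [0.18, -0.82, -0.74, 0, 0, 0, 0.975], [0.18, -0.82, -0.74, 0, 0, 0, 0.975]]
  ],
  "squeeze": 5
}}

```text
time: 1.35
ee_pos: [0.3003, 0.2596, 0.2386]
orientation: [-1.228, -2.891, 0.0]
contact_force: [-0.6, 0.8, -0.2]
opening: 0.409
```

Emit:
{"name": "apply_moves", "arguments": {
  "commands": [
    [[0.18, -0.08, -0.03, 0, 0, 0, 0.09], [0.18, -0.19, -0.08, 0.01, 0, 0, 0.21], [0.18, -0.31, -0.12, 0.01, 0, 0, 0.34], [0.18, -0.44, -0.17, 0.02, 0, 0, 0.48], [0.18, -0.57, -0.22, 0.02, 0, 0, 0.62], [0.18, -0.69, -0.27, 0.03, 0, 0, 0.76], [0.18, -0.8, -0.32, 0.03, 0, 0, 0.88], [0.18, -0.86, -0.34, 0.03, 0, 0, 0.95], [0.18, -0.88, -0.35, 0.03, 0, 0, 0.975], [0.18, -0.88, -0.35, 0.03, 0, 0, 0.975]]
  ]
}}

```text
time: 2.6
ee_pos: [0.3901, 0.041, 0.2312]
orientation: [-1.888, -2.51, -0.0]
contact_force: [-0.1, 1.0, -0.4]
opening: 0.41
```

Emit:
{"name": "apply_moves", "arguments": {
  "commands": [
    [[0.18, -0.06, 0, 0.01, 0, 0, 0.09], [0.18, -0.15, 0.01, 0.03, 0, 0, 0.21], [0.18, -0.24, 0.02, 0.04, 0, 0, 0.34], [0.18, -0.34, 0.03, 0.06, 0, 0, 0.48], [0.18, -0.44, 0.03, 0.08, 0, 0, 0.62], [0.18, -0.53, 0.04, 0.09, 0, 0, 0.76], [0.18, -0.61, 0.05, 0.11, 0, 0, 0.88], [0.18, -0.66, 0.05, 0.12, 0, 0, 0.95], [0.18, -0.68, 0.05, 0.12, 0, 0, 0.975], [0.18, -0.68, 0.05, 0.12, 0, 0, 0.975]]
  ]
}}

```text
time: 3.85
ee_pos: [0.4492, -0.1194, 0.2013]
orientation: [-2.439, -1.98, -0.0]
contact_force: [-1.2, 0.9, -0.2]
opening: 0.414
```

Emit:
{"name": "apply_moves", "arguments": {
  "commands": [
    [[0.18, -0.03, 0.03, 0.02, 0, 0, 0.06], [0.18, -0.07, 0.07, 0.04, 0, 0, 0.14], [0.18, -0.12, 0.11, 0.06, 0, 0, 0.22], [0.18, -0.17, 0.15, 0.09, 0, 0, 0.32], [0.18, -0.22, 0.2, 0.12, 0, 0, 0.42], [0.18, -0.26, 0.24, 0.14, 0, 0, 0.51], [0.18, -0.29, 0.26, 0.15, 0, 0, 0.56], [0.18, -0.305, 0.275, 0.16, 0, 0, 0.59], [0.18, -0.305, 0.275, 0.16, 0, 0, 0.59], [0.18, -0.305, 0.275, 0.16, 0, 0, 0.59]]
  ]
}}

```text
time: 5.1
ee_pos: [0.5008, -0.208, 0.1614]
orientation: [2.703, 1.6, 0.0]
contact_force: [-0.5, -0.6, 0.2]
opening: 0.408
```

```bash
python3 - <<'E'
from h import *
a=snap("top","t1.png")[165:315,235:435];b=snap("side","s1.png")[150:300,220:420]
cv2.imwrite('pics/c1.png',np.vstack([cv2.resize(i,(720,540))[::1] for i in(a,)]));cv2.imwrite('pics/c1s.png',cv2.resize(b,(720,540)))
o=arm.get_obs();M=R.from_rotvec(o['orientation']).as_matrix();print(o['time'],o['ee_pos'],np.degrees(np.arctan2(M[1,1],M[0,1])),o['opening'],np.degrees(o['joint_pos']).round(1),o['contact_force'])
E
```

```text
5.2 [ 0.50080171 -0.20801115  0.16147095] -28.76451126454948 0.40956311309889015 [-34.9  24.2  89.   -0.   66.8  -6.2] [-0.40636896  0.36947138 -0.43754918]
```

View pics/c1.png

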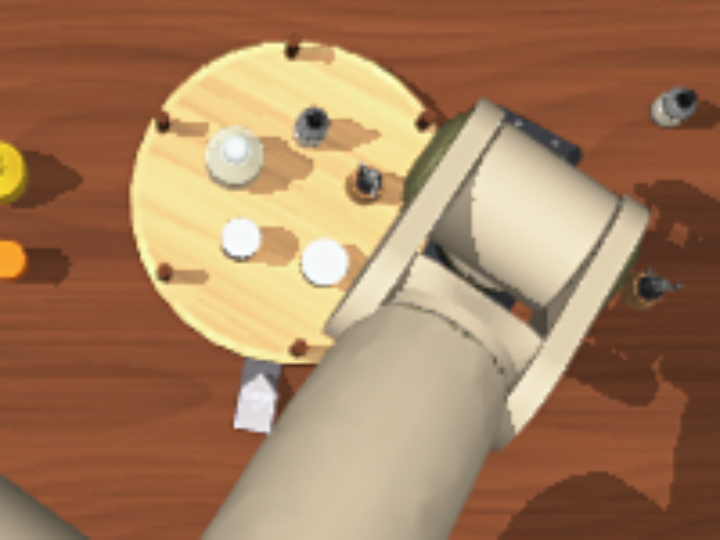

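View pics/c1s.png

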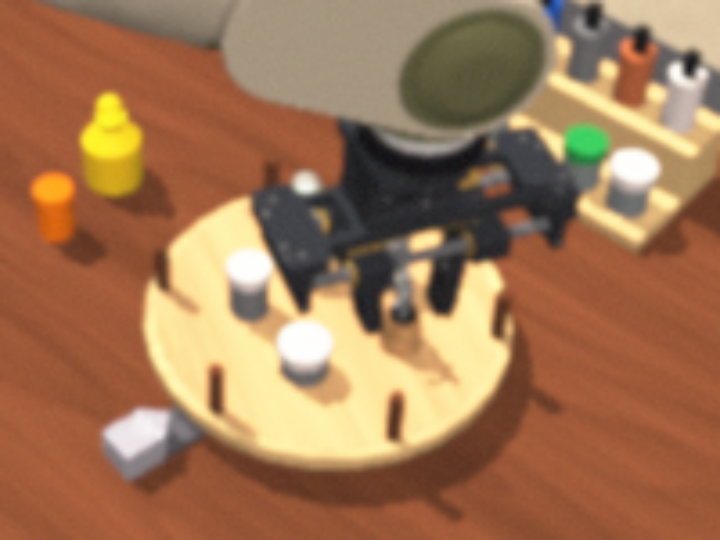

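Side crop: the peg to push has its top at crop (396,395), directly below the open fingers at (370,325) and (440,305). I'll lower the fingers to straddle it.

Emit:
{"name": "apply_moves", "arguments": {
  "commands": [
    [[0.18, 0, 0, 0.06, 0, 0, 0], [0.18, 0, 0, 0.13, 0, 0, 0], [0.18, 0, 0, 0.2, 0, 0, 0], [0.18, 0, 0, 0.25, 0, 0, 0], [0.18, 0, 0, 0.29, 0, 0, 0], [0.18, 0, 0, 0.33, 0, 0, 0], [0.18, 0, 0, 0.36, 0, 0, 0], [0.18, 0, 0, 0.38, 0, 0, 0], [0.18, 0, 0, 0.39, 0, 0, 0], [0.18, 0, 0, 0.39, 0, 0, 0]]
  ]
}}

```text
time: 6.45
ee_pos: [0.5009, -0.2083, 0.0637]
orientation: [2.704, 1.599, 0.0]
contact_force: [0.0, 0.5, -0.6]
opening: 0.41
```

```bash
python3 - <<'E'
from h import *
b=snap("side","s2.png")[150:300,220:420]
cv2.imwrite('pics/c2s.png',cv2.resize(b,(720,540)))
c=np.array([.5625,-.1005])
s=(.502,-.209,.062,-29)
def P(th): t=np.radians(th);return(c[0]+.124*np.cos(t),c[1]+.124*np.sin(t),.062,th-270)
s=P(240.9);print(s)
for k in range(4):
    rows([P(240.9+28*k+2.8*i) for i in range(1,11)],P(240.9+28*k)) if k==0 else None
o=arm.get_obs();print(o['ee_pos'],o['contact_force'])
E
```

```text
(np.float64(0.5021944128274872), np.float64(-0.20884775565639774), 0.062, -29.099999999999994)
[0.001, 0.024, 0.0, -0.098]
[0.002, 0.048, 0.0, -0.195]
[0.005, 0.072, 0.0, -0.293]
[0.009, 0.096, 0.0, -0.391]
[0.015, 0.12, 0.0, -0.489]
[0.021, 0.143, 0.0, -0.586]
[0.029, 0.166, 0.0, -0.684]
[0.037, 0.189, 0.0, -0.782]
[0.047, 0.211, 0.0, -0.88]
[0.058, 0.233, 0.0, -0.977]
[ 0.50090282 -0.2083405   0.06390507] [ 0.11564287 -0.29495506  0.56578055]
```

View pics/c2s.png

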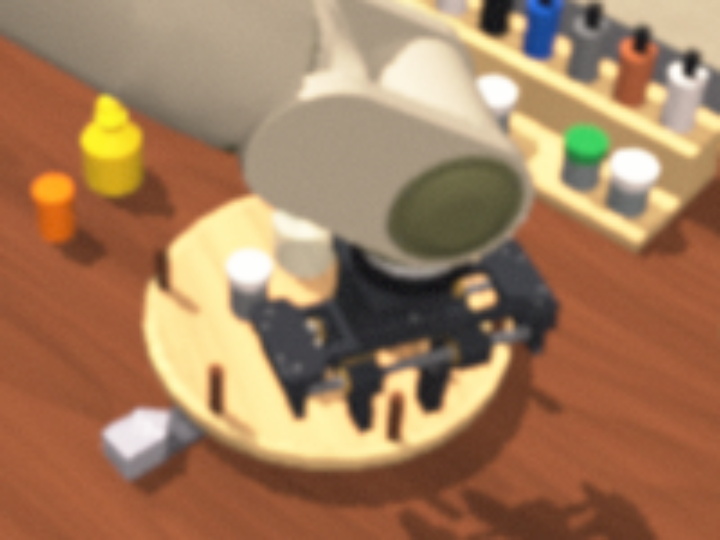

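```bash
python3 - <<'E'
from h import *
for uv in((506,437),(506,433)):
    print(ray("side",np.array(uv)/4.6+[220,165]-.4,.079))
print(ray("side",np.array((396,392))/3.6+[220,150]-.4,.079))
print(ray("top",np.array((641,343))/4.6+[215,165]-.4,.079))
print(proj("side",[[.501,-.208,.064]]),[(p-[220,150])*3.6 for p in proj("side",[[.501,-.208,.064],[.502,-.209,.079]])])
E
```

```text
[ 0.50359394 -0.20801922  0.079     ]
[ 0.50572418 -0.20634387  0.079     ]
[ 0.50631719 -0.2058775   0.079     ]
[ 0.50376417 -0.2040732   0.079     ]
[[328.50667442 264.1856458 ]] [array([390.62402791, 411.06832488]), array([394.23765722, 396.69671593])]
```

Emit:
{"name": "apply_moves", "arguments": {
  "commands": [
    [[0.18, 0, 0.02, 0, 0, 0, -0.1], [0.18, 0, 0.05, 0, 0, 0, -0.2], [0.18, 0.005, 0.07, 0, 0, 0, -0.3], [0.18, 0.01, 0.095, 0, 0, 0, -0.39], [0.18, 0.015, 0.12, 0, 0, 0, -0.49], [0.18, 0.02, 0.143, 0, 0, 0, -0.59], [0.18, 0.03, 0.166, 0, 0, 0, -0.68], [0.18, 0.037, 0.189, 0, 0, 0, -0.78], [0.18, 0.047, 0.211, 0, 0, 0, -0.88], [0.18, 0.058, 0.233, 0, 0, 0, -0.977]]
  ]
}}

```text
time: 7.75
ee_pos: [0.5589, -0.2238, 0.0639]
orientation: [2.235, 2.208, -0.001]
contact_force: [-1.5, -1.9, 1.0]
opening: 0.409
```

```bash
cat > chk.py <<'E'
import sys
from h import *
k=sys.argv[1]
a=snap("top",f"t{k}.png")[165:315,235:435];b=snap("side",f"s{k}.png")[150:300,220:420]
cv2.imwrite(f'pics/c{k}.png',np.hstack([cv2.resize(i,(400,300),interpolation=cv2.INTER_CUBIC) for i in(a,b)]))
o=arm.get_obs();M=R.from_rotvec(o['orientation']).as_matrix();p=o['ee_pos'];d=p[:2]-[.5625,-.1005]
print(o['time'],p.round(4),'yaw',np.degrees(np.arctan2(M[1,1],M[0,1])).round(1),'rad',np.hypot(*d).round(4),'th',np.degrees(np.arctan2(d[1],d[0])).round(1)%360,o['contact_force'].round(1),np.degrees(o['joint_pos']).round(0))
E
python3 chk.py 3
```

```text
7.85 [ 0.5593 -0.2237  0.0639] yaw -0.8 rad 0.1233 th 268.5 [ 0.5  0.2 -0.5] [-33.  38.  83.   0.  59. -32.]
```

View pics/c3.png

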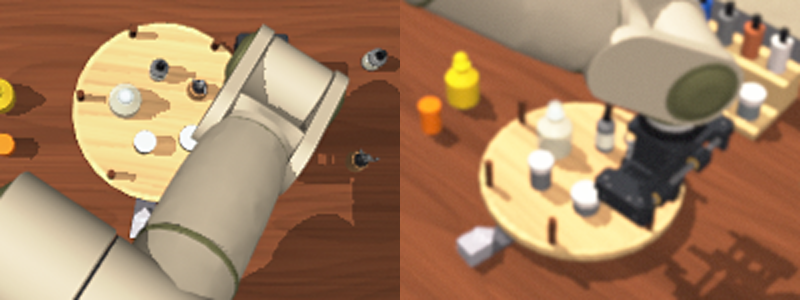

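The disc follows: the pegs have moved about 22° counterclockwise and nothing on the disc has been touched. I'll continue.

Emit:
{"name": "apply_moves", "arguments": {
  "commands": [
    [[0.18, 0, 0.02, 0, 0, 0, -0.1], [0.18, 0, 0.05, 0, 0, 0, -0.2], [0.18, 0.005, 0.07, 0, 0, 0, -0.3], [0.18, 0.01, 0.095, 0, 0, 0, -0.39], [0.18, 0.015, 0.12, 0, 0, 0, -0.49], [0.18, 0.02, 0.143, 0, 0, 0, -0.59], [0.18, 0.03, 0.166, 0, 0, 0, -0.68], [0.18, 0.037, 0.189, 0, 0, 0, -0.78], [0.18, 0.047, 0.211, 0, 0, 0, -0.88], [0.18, 0.058, 0.233, 0, 0, 0, -0.977]]
  ]
}}

```text
time: 9.1
ee_pos: [0.6175, -0.21, 0.0638]
orientation: [1.635, 2.682, -0.001]
contact_force: [-0.9, -1.6, 0.5]
opening: 0.406
```

Emit:
{"name": "apply_moves", "arguments": {
  "commands": [
    [[0.18, 0, 0.02, 0, 0, 0, -0.1], [0.18, 0, 0.05, 0, 0, 0, -0.2], [0.18, 0.005, 0.07, 0, 0, 0, -0.3], [0.18, 0.01, 0.095, 0, 0, 0, -0.39], [0.18, 0.015, 0.12, 0, 0, 0, -0.49], [0.18, 0.02, 0.143, 0, 0, 0, -0.59], [0.18, 0.03, 0.166, 0, 0, 0, -0.68], [0.18, 0.037, 0.189, 0, 0, 0, -0.78], [0.18, 0.047, 0.211, 0, 0, 0, -0.88], [0.18, 0.058, 0.233, 0, 0, 0, -0.977]]
  ]
}}

```text
time: 10.35
ee_pos: [0.6628, -0.1702, 0.0638]
orientation: [0.936, 2.998, -0.0]
contact_force: [-0.5, -2.9, 0.1]
opening: 0.409
```

```bash
python3 chk.py 4
```

```text
10.45 [ 0.6628 -0.1696  0.0637] yaw 55.3 rad 0.1218 th 325.4 [ 0.1 -1.   0.2] [-24.  47.  65.   0.  68. -79.]
```

View pics/c4.png

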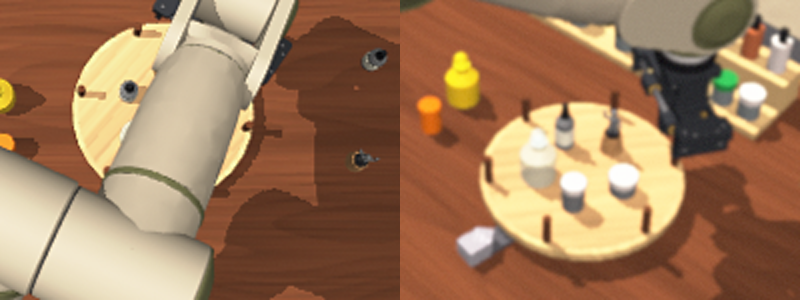

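```bash
python3 - <<'E'
from h import *
for z in(0,.05,.1):print(ray("top",(330,146),z).round(3),ray("top",(330,120),z).round(3),ray("top",(345,133),z).round(3))
print(cv2.imread('pics/s4.png').shape)
im=cv2.imread('pics/s4.png')[165:295,220:380];cv2.imwrite('pics/s4c.png',cv2.resize(im,None,fx=4.6,fy=4.6,interpolation=cv2.INTER_CUBIC))
E
```

```text
[ 0.804 -0.146  0.   ] [ 0.888 -0.147  0.   ] [ 0.846 -0.193  0.   ]
[ 0.788 -0.141  0.05 ] [ 0.87  -0.142  0.05 ] [ 0.829 -0.187  0.05 ]
[ 0.772 -0.136  0.1  ] [ 0.851 -0.136  0.1  ] [ 0.812 -0.18   0.1  ]
(420, 560, 3)
```

View pics/s4c.png

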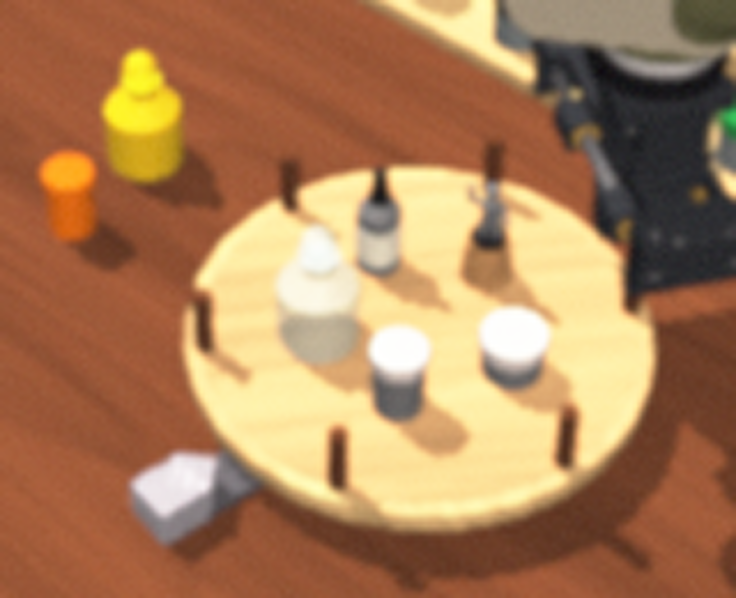

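Emit:
{"name": "apply_moves", "arguments": {
  "commands": [
    [[0.18, 0, 0.02, 0, 0, 0, -0.1], [0.18, 0, 0.05, 0, 0, 0, -0.2], [0.18, 0, 0.07, 0, 0, 0, -0.3], [0.18, 0.005, 0.095, 0, 0, 0, -0.39], [0.18, 0.01, 0.12, 0, 0, 0, -0.49], [0.18, 0.015, 0.143, 0, 0, 0, -0.59], [0.18, 0.02, 0.166, 0, 0, 0, -0.68], [0.18, 0.025, 0.189, 0, 0, 0, -0.78], [0.18, 0.025, 0.189, 0, 0, 0, -0.78], [0.18, 0.025, 0.189, 0, 0, 0, -0.78]]
  ]
}}

```text
time: 11.7
ee_pos: [0.6844, -0.1281, 0.0638]
orientation: [0.343, 3.123, 0.0]
contact_force: [-0.1, -0.6, 0.7]
opening: 0.411
```

```bash
python3 chk.py 5;python3 - <<'E'
from h import *
im=cv2.imread('pics/s5.png')[165:295,220:380];cv2.imwrite('pics/s5c.png',cv2.resize(im,None,fx=4.6,fy=4.6,interpolation=cv2.INTER_CUBIC))
im=cv2.imread('pics/t5.png')[165:295,215:375];cv2.imwrite('pics/t5c.png',cv2.resize(im,None,fx=4.6,fy=4.6,interpolation=cv2.INTER_CUBIC))
E
```

```text
11.8 [ 0.6843 -0.1282  0.0638] yaw 77.5 rad 0.1249 th 347.2 [0.1 0.6 0.7] [-20.  49.  62.   0.  69. -98.]
```

View pics/s5c.png

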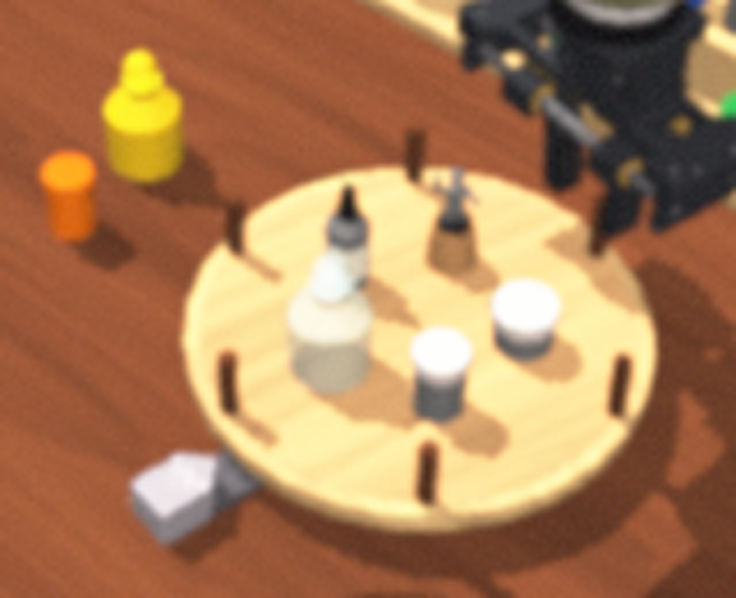

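View pics/t5c.png

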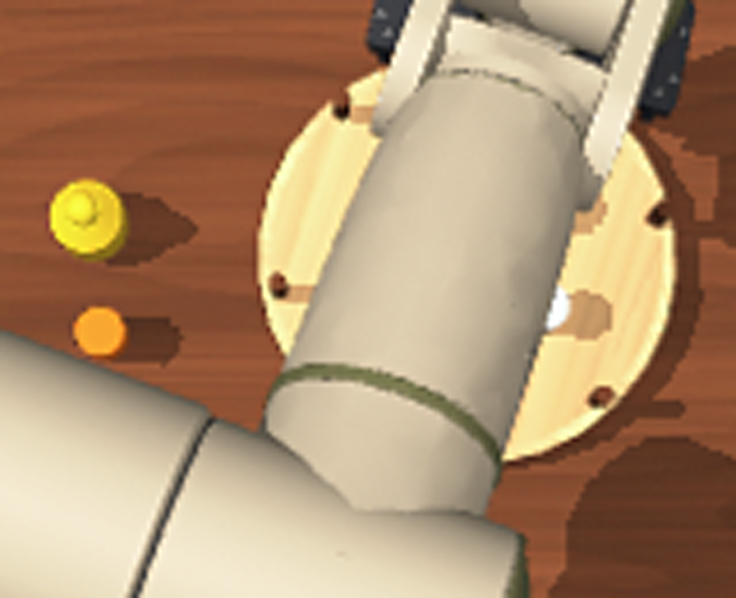

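```bash
cat > ov.py <<'E'
from h import *
import sys
def draw(n,f,c,bang,pang,out,ptr=169.8,r=.06):
    x0,y0=(215,165) if n=="top" else (220,165)
    im=cv2.imread(f);s=4.6
    im=cv2.resize(im[y0:y0+130,x0:x0+160],None,fx=s,fy=s,interpolation=cv2.INTER_CUBIC)
    t=np.linspace(0,2*np.pi,60)
    def pl(P,col,cl=False):
        p=(proj(n,P)+.5-[x0,y0])*s;cv2.polylines(im,[p.round().astype(np.int32)],cl,col,1)
    def circ(x,y,z,r,col): pl(np.c_[x+r*np.cos(t),y+r*np.sin(t),0*t+z],col,True)
    u=lambda a:np.array([np.cos(np.radians(a)),np.sin(np.radians(a))])
    b=c+r*u(bang)
    circ(*c,.034,.135,(255,0,0));circ(*b,.034,.024,(0,0,255));circ(*b,.076,.024,(0,0,255));circ(*b,.110,.008,(0,200,0))
    for k in range(6):
        q=c+.124*u(pang+60*k);circ(*q,.079,.006,(255,0,255));circ(*q,.034,.006,(255,0,255))
    e=c+.145*u(ptr);pl(np.array([[*e,.026],[*c,.034]]),(255,255,0))
    for sg in(1,-1):
        v=np.array([-u(ptr)[1],u(ptr)[0]])*.015*sg;pl(np.array([[*e,.026],[*(e+u(ptr)*.016+v),.026],[*(e+u(ptr)*.043+v),.026]]),(0,0,255))
    cv2.imwrite(out,im)
E
python3 - <<'E'
from ov import *
import m0
T=np.array([(342,103),(280,283),(601,395),(659,210)])/4.6+[215,165]-.4
S=np.array([(235,207),(227,357),(428,449),(622,360),(415,137)])/4.6+[220,165]-.4
for a,b in((T,None),(None,S),(T,S)):
    x,r=fitpegs(a,b,z=.078,c0=(.5625,-.1005));print('now',x.round(4),np.degrees(x[2])%60,np.abs(r).max().round(2))
for a,b in((m0.T-.4,None),(None,m0.S-.4),(m0.T-.4,m0.S-.4)):
    x,r=fitpegs(a,b,z=.078,c0=(.5625,-.1005));print('0',x.round(4),np.degrees(x[2])%60,np.abs(r).max().round(2))
E
```

```text
[ 0.56184841 -0.10061216]
[ 0.5617 -0.0991  0.0124] 1.52
[ 0.5628 -0.1027  0.0202] 1.3
[ 0.5628 -0.101   1.0627] 1.88
ptr [ 0.4203 -0.0758  0.026 ] 0.1447 169.95042422154816
ptr [ 0.421  -0.0751  0.026 ] 0.1441 169.62713834160814
ball top [ 0.6002 -0.0511  0.077 ] 0.0624 53.134258892803935
body top [ 0.5961 -0.0511  0.045 ] 0.06 56.322453307059625
ball side [ 0.6246 -0.0282  0.076 ] 0.0956 49.67587842074205
[np.float64(60.89080057090986), np.float64(120.89080057090986), np.float64(180.89080057090985), np.float64(240.89080057090985), np.float64(300.89080057090985), np.float64(0.8908005709098461)]
tall [ 0.53  -0.058  0.046] 0.0545 127.10887100711713
low [ 0.513 -0.127  0.03 ] 0.056 -152.91359645053257
figure [ 0.575 -0.159  0.065] 0.0589 -77.525643046486
drop [ 0.624 -0.116  0.07 ] 0.0635 -13.652067216716626
orange [0.51093897 0.13357743 0.046     ] yellow [0.58451828 0.14367563 0.05      ]
now [ 0.5635 -0.0982  0.7214] 41.333803060309016 1.02
now [ 0.5631 -0.1012  0.7248] 41.52757234274106 1.76
now [ 0.5636 -0.1001  0.7245] 41.51187501107823 2.04
0 [ 0.5627 -0.0978  0.0125] 0.7171589769735952 1.54
0 [ 0.5625 -0.1016  1.0678] 1.182679715735496 1.28
0 [ 0.5632 -0.0997  1.0626] 0.8831328889472729 1.94
```

```bash
python3 - <<'E'
from ov import *
c=np.array([.5632,-.1000])
draw("side",'pics/s5.png',c,158.5,41.5,'pics/o5s.png')
draw("top",'pics/top0.png',c,57.9,.9,'pics/o0t.png')
draw("side",'pics/side0.png',c,57.9,.9,'pics/o0s.png')
E
```

```text
(no output)
```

View pics/o5s.png

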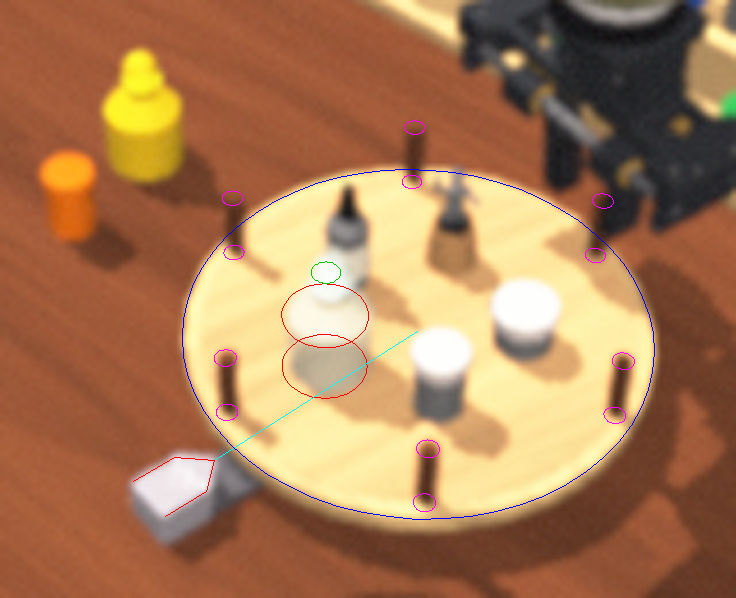

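View pics/o0t.png

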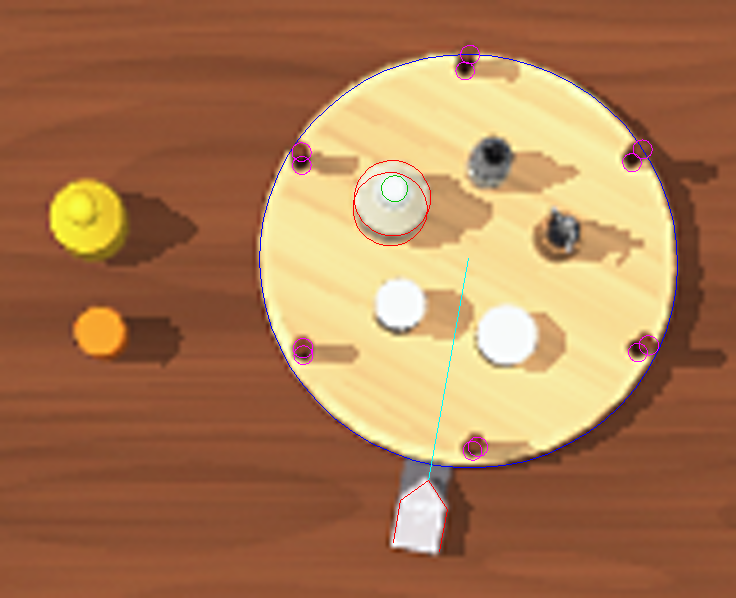

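View pics/o0s.png

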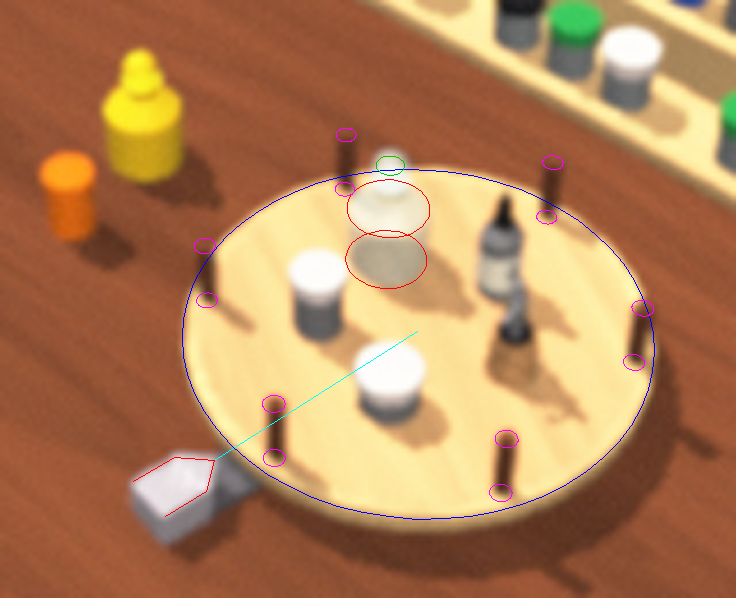

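The overlay puts the bottle at about 157.5° and the pointer at 169.8°, so about 12° remain. I'll push 12° slowly, then raise the fingers and clear the view.

Emit:
{"name": "apply_moves", "arguments": {
  "commands": [
    [[0.18, 0, 0.015, 0, 0, 0, -0.06], [0.18, 0, 0.03, 0, 0, 0, -0.12], [0.18, 0.005, 0.045, 0, 0, 0, -0.18], [0.18, 0.005, 0.06, 0, 0, 0, -0.24], [0.18, 0.005, 0.075, 0, 0, 0, -0.3], [0.18, 0.01, 0.09, 0, 0, 0, -0.36], [0.18, 0.01, 0.1, 0, 0, 0, -0.41], [0.18, 0.01, 0.102, 0, 0, 0, -0.42], [0.18, 0.01, 0.102, 0, 0, 0, -0.42], [0.18, 0.01, 0.102, 0, 0, 0, -0.42]]
  ]
}}

```text
time: 13.05
ee_pos: [0.6874, -0.1026, 0.0637]
orientation: [0.013, 3.142, 0.0]
contact_force: [-0.3, -0.0, -0.1]
opening: 0.41
```

```bash
python3 chk.py 6;python3 - <<'E'
from ov import *
c=np.array([.5632,-.1000])
draw("side",'pics/s6.png',c,170,53.5,'pics/o6s.png')
im=cv2.imread('pics/t6.png')[165:295,215:375];cv2.imwrite('pics/t6c.png',cv2.resize(im,None,fx=4.6,fy=4.6,interpolation=cv2.INTER_CUBIC))
E
```

```text
13.15 [ 0.6874 -0.1026  0.0637] yaw 89.5 rad 0.1249 th 359.0 [ 0.1 -0.3  0.6] [ -18.   49.   63.    0.   69. -108.]
```

View pics/o6s.png

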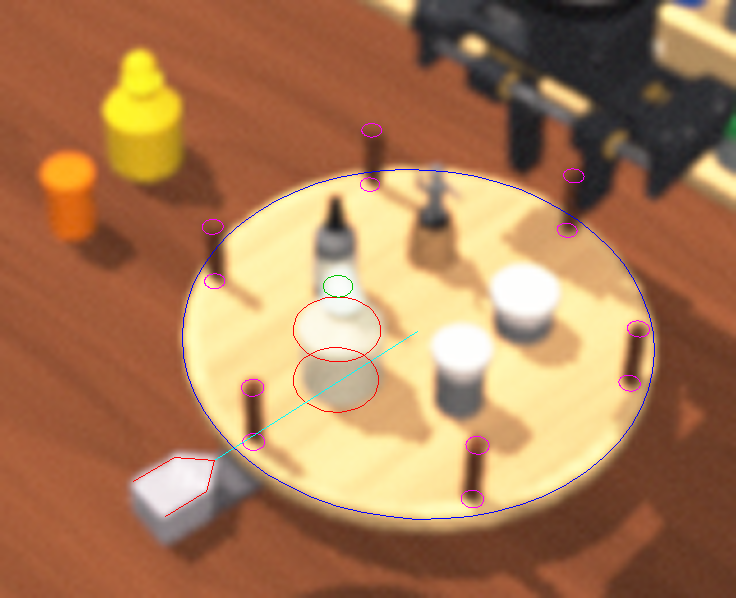

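View pics/t6c.png

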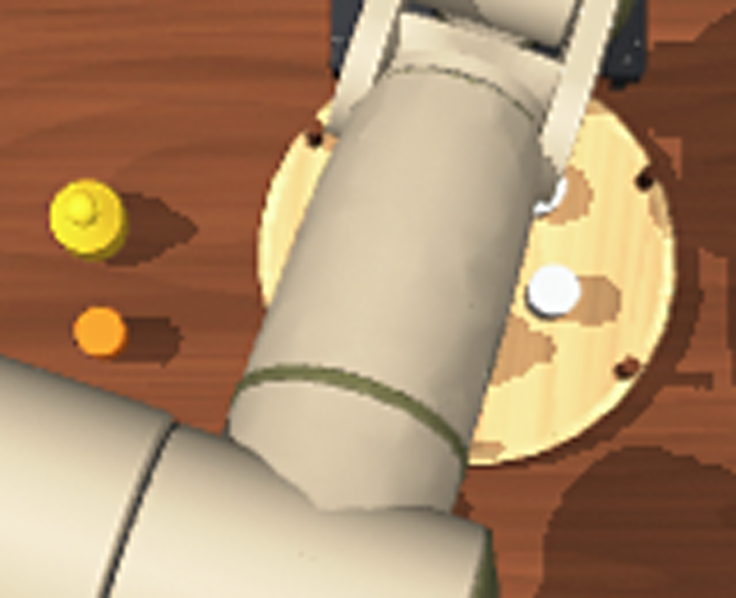

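Emit:
{"name": "apply_moves", "arguments": {
  "commands": [
    [[0.18, 0, -0.025, 0, 0, 0, 0], [0.18, 0, -0.025, -0.1, 0, 0, 0], [0.18, 0, -0.025, -0.25, 0, 0, 0], [0.18, 0, -0.025, -0.4, 0, 0, 0], [0.18, 0, -0.025, -0.55, 0, 0, 0], [0.18, 0, -0.2, -0.55, 0, 0, 0], [0.18, 0, -0.4, -0.55, 0, 0, 0], [0.18, 0, -0.6, -0.55, 0, 0, 0], [0.18, 0, -0.8, -0.55, 0, 0, 0], [0.18, 0, -0.95, -0.55, 0, 0, 0]]
  ]
}}

```text
time: 14.4
ee_pos: [0.6848, -0.3427, 0.2011]
orientation: [-0.014, -3.141, 0.0]
contact_force: [-0.3, 0.7, 1.0]
opening: 0.411
```

```bash
python3 chk.py 7;python3 - <<'E'
from ov import *
c=np.array([.5632,-.1000])
draw("side",'pics/s7.png',c,169,53.5,'pics/o7s.png')
draw("top",'pics/t7.png',c,169,53.5,'pics/o7t.png')
im=cv2.imread('pics/t7.png')[165:295,215:375];cv2.imwrite('pics/t7c.png',cv2.resize(im,None,fx=4.6,fy=4.6,interpolation=cv2.INTER_CUBIC))
E
```

```text
14.5 [ 0.6841 -0.3447  0.1999] yaw 89.3 rad 0.2728 th 296.5 [-0.9 -0.3  0.4] [ -35.   55.   31.   -0.   95. -125.]
```

View pics/o7t.png

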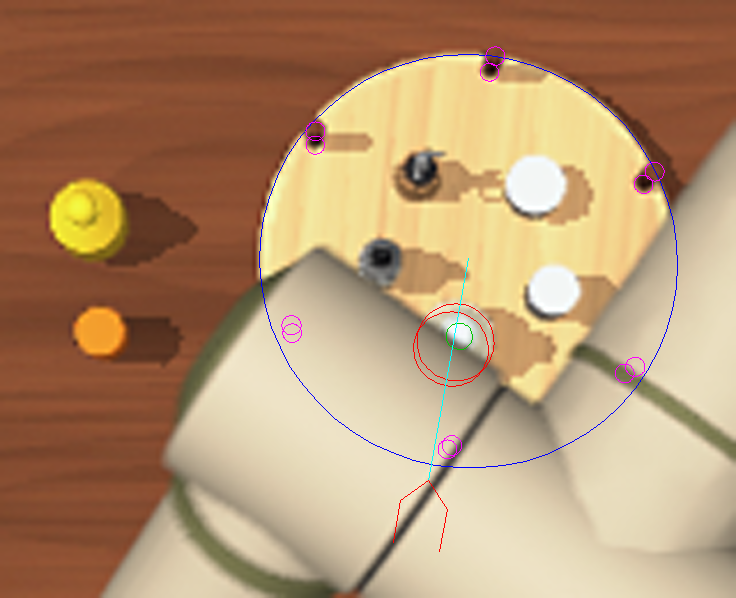

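View pics/t7c.png

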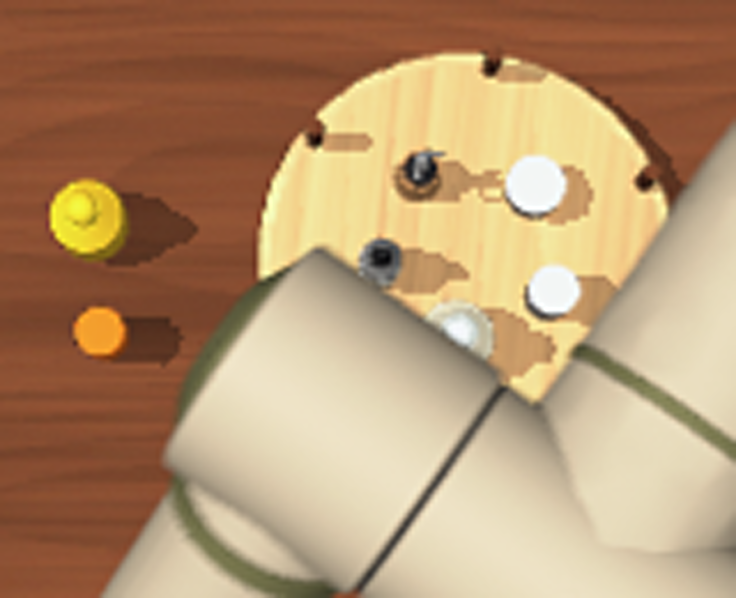

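View pics/o7s.png

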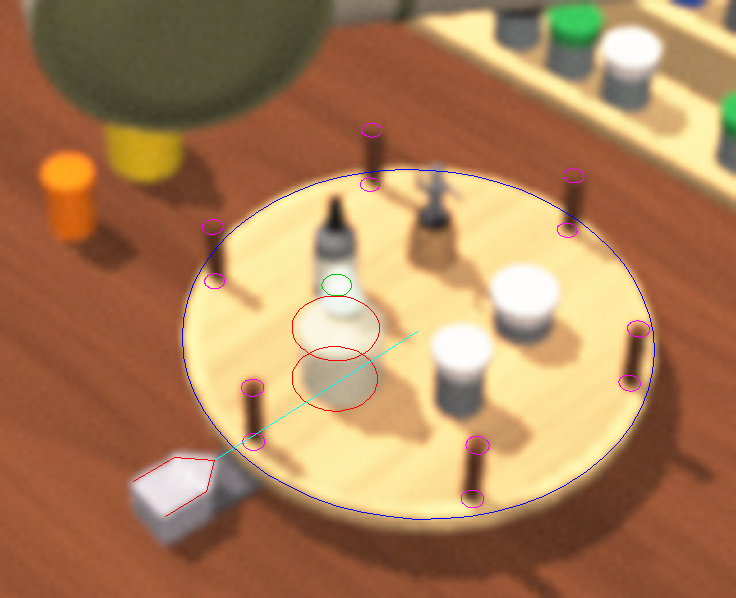

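Emit:
{"name": "apply_moves", "arguments": {
  "commands": [
    [[0.18, 0.1, -0.06, -0.05, 0, 0, 0], [0.18, 0.22, -0.13, -0.1, 0, 0, 0], [0.18, 0.34, -0.2, -0.15, 0, 0, 0], [0.18, 0.46, -0.27, -0.2, 0, 0, 0], [0.18, 0.58, -0.34, -0.2, 0, 0, 0], [0.18, 0.7, -0.41, -0.2, 0, 0, 0], [0.18, 0.8, -0.48, -0.2, 0, 0, 0], [0.18, 0.9, -0.55, -0.2, 0, 0, 0], [0.18, 1.0, -0.6, -0.2, 0, 0, 0], [0.18, 1.0, -0.6, -0.2, 0, 0, 0]]
  ]
}}

```text
time: 15.75
ee_pos: [0.4334, -0.4884, 0.2515]
orientation: [0.015, 3.141, -0.0]
contact_force: [-0.5, 0.3, -0.5]
opening: 0.405
```

```bash
python3 chk.py 8;python3 - <<'E'
from ov import *
c=np.array([.5632,-.1000])
draw("top",'pics/t8.png',c,169,53.5,'pics/o8t.png')
im=cv2.imread('pics/t8.png')[165:295,215:375];cv2.imwrite('pics/t8c.png',cv2.resize(im,None,fx=4.6,fy=4.6,interpolation=cv2.INTER_CUBIC))
E
```

```text
15.85 [ 0.4351 -0.4875  0.2514] yaw 89.6 rad 0.4074 th 251.8 [-0.8  0.7  0. ] [ -59.   34.   59.    0.   86. -148.]
```

View pics/o8t.png

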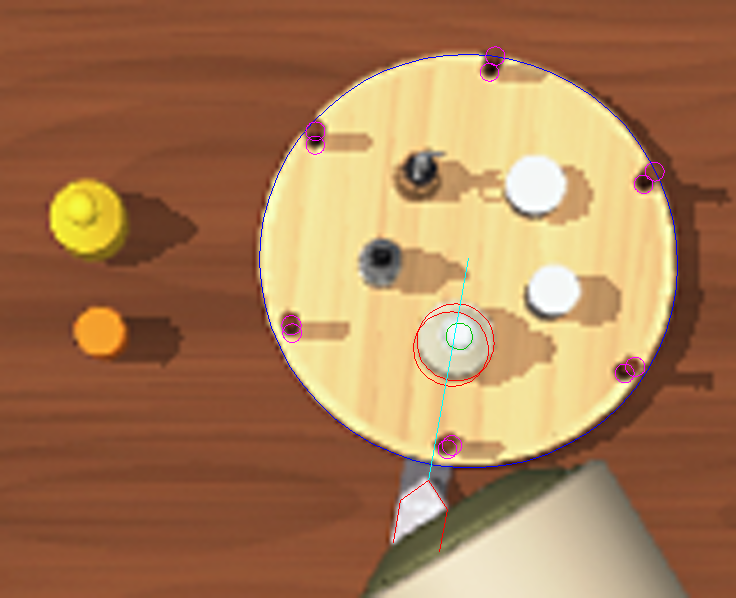

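View pics/t8c.png

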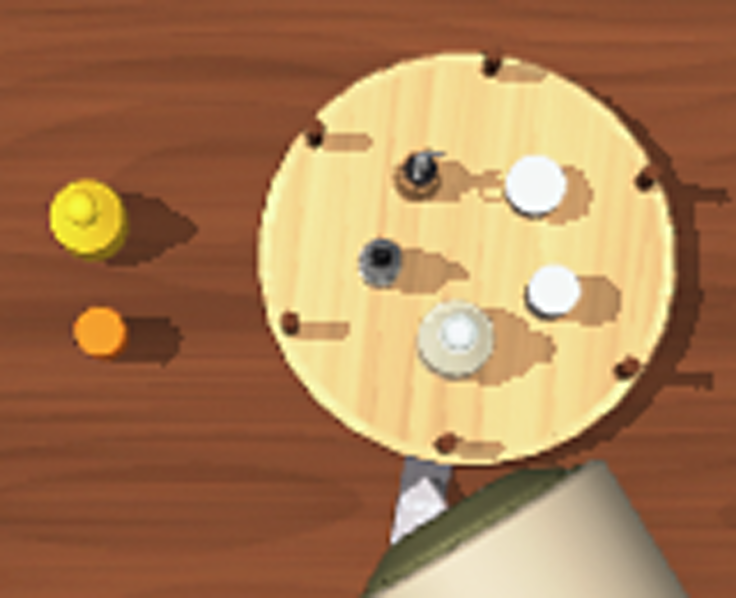

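```bash
python3 - <<'E'
from h import *
def discfit(n,f,lim):
    im=cv2.imread(f);hsv=cv2.cvtColor(im,cv2.COLOR_BGR2HSV)
    m=((hsv[...,2]>185)&(hsv[...,0]>12)&(hsv[...,0]<32)).astype(np.uint8)
    x0,x1,y0,y1=lim;mm=np.zeros_like(m);mm[y0:y1,x0:x1]=m[y0:y1,x0:x1]
    mm=cv2.morphologyEx(mm,cv2.MORPH_OPEN,np.ones((3,3),np.uint8))
    cs,_=cv2.findContours(mm,cv2.RETR_EXTERNAL,cv2.CHAIN_APPROX_NONE);k=max(cs,key=cv2.contourArea);h=cv2.convexHull(k)[:,0]
    P=k[:,0].astype(float)
    def g(c,full=False):
        W=np.array([ray(n,p,.034)[:2] for p in P]);return np.hypot(*(W-c).T)
    W=np.array([ray(n,p,.034)[:2] for p in P])
    s=least_squares(lambda c:np.hypot(*(W-c[:2]).T)-c[2],[.5632,-.1,.135],loss='cauchy',f_scale=.001)
    return s.x
for f in('top0','t8'):print(f,discfit("top",f'pics/{f}.png',(262,372,170,272)).round(4))
for f in('side0','s5','s7','s8'):print(f,discfit("side",f'pics/{f}.png',(250,370,190,285)).round(4))
# bottle whitest blob in top t8 (ball)
for f,w in(('top0',(290,312,198,220)),('t8',(303,325,228,250))):
    im=cv2.imread(f'pics/{f}.png').astype(float);x0,x1,y0,y1=w
    s=im[y0:y1,x0:x1];sat=s.max(2)-s.min(2);b=s.min(2)
    print(f);print(b.astype(int))
E
```

```text
top0 [ 0.5644 -0.0988  0.1329]
t8 [ 0.5646 -0.0986  0.1328]
side0 [ 0.5643 -0.1008  0.1357]
s5 [ 0.5633 -0.1005  0.1358]
s7 [ 0.5637 -0.1006  0.1357]
s8 [ 0.5632 -0.1009  0.1351]
top0
[[155 156 144 141 136 134 135 141 144 143 145 146 146 146 147 149 147 146
  148 151 151 145]
 [105 103 102 151 155 146 131 133 142 148 155 149 147 144 146 146 150 149
  147 147 147 150]
 [106 106 103 152 158 158 145 155 179 200 211 191 172 147 148 146 146 148
  150 149 146 146]
 [ 98 101 109 151 157 170 225 217 208 200 194 190 190 205 182 153 146 146
  147 150 152 149]
 [100 100 145 156 182 215 214 212 213 215 216 197 176 183 187 180 150 141
  144 144 144 145]
 [137 141 134 179 216 216 214 222 233 238 239 234 221 184 166 168 155 105
   94  95  97  97]
 [137 135 121 210 218 196 208 232 242 246 249 246 237 211 176 166 169 126
   99  99  98  99]
 [144 137 180 212 214 194 228 233 246 248 248 248 246 205 192 170 168 197
  118  96 100 101]
 [147 143 192 199 199 195 230 229 243 248 248 248 245 214 208 176 169 179
  106  97  99  98]
 [150 144 222 207 201 200 223 213 239 246 246 245 238 202 213 175 169 181
  120
[... 2480 characters left out ...]
5 182 178 175 172 171 168 171
  114 104 106 104]
 [136 125 145 145 124 180 193 189 187 187 184 183 180 178 175 174 168 139
  107 105 106 104]
 [134 127 146 149 143 124 180 186 188 189 186 184 182 181 178 177 130 100
  102 108 106 105]
 [134 131 147 152 146 122 106 145 179 184 181 182 178 180 177 122  95  97
  104 109 107 105]
 [131 133 149 150 151 147 134 126 113 111 126 150 123  98  97  92  88  97
  104 107 105 104]
 [131 137 151 149 150 148 140 130 124 107 105 107 104 106 103 100  90  98
  104 105 105 109]
 [128 137 151 149 150 146 136 131 132 139 143 147 146 147 146 142 103 105
  111 112 108 149]
 [128 129 151 150 148 144 135 130 130 139 142 144 145 145 143 139 135 150
  156 157 154 154]]
```

```bash
python3 - <<'E'
from h import *
c=np.array([.5645,-.0987])
A=lambda q,c=c:(np.hypot(*(q[:2]-c)).round(4),np.degrees(np.arctan2(*(q[:2]-c)[::-1])).round(2))
for z in(.105,.11):print('ball t8',A(ray("top",(314.2,236.7),z)),'top0',A(ray("top",(300.0,205.7),z)))
# body outline
print('body t8', A(ray("top",(313.4,238.2),.06)))
for uv in((428,478),(427,480)):print('tip',A(ray("top",np.array(uv)/4.6+[215,165]-.4,.026)))
im=cv2.imread('pics/top0.png');s=im[262:290,296:318];print(s.min(2))
s=cv2.imread('pics/s7.png')[215:265,278:310]
E
```

```text
ball t8 (np.float64(0.0582), np.float64(170.2)) top0 (np.float64(0.0585), np.float64(58.48))
ball t8 (np.float64(0.0588), np.float64(169.96)) top0 (np.float64(0.0582), np.float64(59.32))
body t8 (np.float64(0.0576), np.float64(170.84))
tip (np.float64(0.145), np.float64(170.44))
tip (np.float64(0.1464), np.float64(170.28))
[[ 46  45  39  80 144 159 173 179 179 186 186 171 165 153 148 139 141 145
  152  81  34  42]
 [ 52  50  49  46  43  75 142 170 176 183 178 171 170 172 172 165 164 165
  169 119  61  31]
 [ 51  52  51  51  50  44  40  90 105 117 142 153 164 168 165 167 170 174
  172 170 145  97]
 [ 51  52  53  53  52  49  62 113 115 111 109 102  96 112  98 119 143 159
  161 161 163 163]
 [ 52  52  52  53  53  50  66 115 118 115 115 118 120 115 113 113 112  53
   30  30  32  27]
 [ 52  53  51  52  50  47  83 117 119 116 114 115 121 117 117 119 106  47
   43  48  49  49]
 [ 48  47  49  49  49  44  99 118 117 113 121 137 117 111 114 121 105  47
   46  49  50  48]
 [ 49  49  49  48  47  44 101 116 114 118 175 232 133  75  75 114  71  35
   44  49  49  49]
 [ 51  51  51  51  50  49 112 1
[... 1129 characters left out ...]
5 225 224 234 127  41  31  36
   36  35  50  53]
 [ 55  52  50  44 237 235 227 227 229 226 228 228 227 238 114  30  36  37
   36  36  51  53]
 [ 53  52  52  48  43  28  52  98 159 188 230 237 228 246 112  28  35  35
   36  36  49  53]
 [ 53  52  52  51  50  48  47  45  43  39  43  52  80 122  59  31  36  37
   36  35  48  50]
 [ 53  52  52  53  52  52  51  52  51  49  49  48  47  48  50  51  51  50
   51  52  51  50]
 [ 52  52  52  53  52  53  52  53  53  53  52  52  52  51  51  52  52  53
   51  51  50  50]
 [ 55  55  55  55  56  56  55  55  55  55  55  53  53  53  52  53  54  53
   52  54  53  52]
 [ 56  56  56  55  56  56  56  56  56  55  57  56  54  55  54  55  54  55
   55  54  55  54]]
```

```bash
python3 - <<'E'
from h import *
im=cv2.imread('pics/s8.png')[215:265,270:320];cv2.imwrite('pics/s8b.png',cv2.resize(im,None,fx=12,fy=12,interpolation=cv2.INTER_CUBIC))
im=cv2.imread('pics/t8.png');cv2.imwrite('pics/t8full.png',im)
E
```

```text
(no output)
```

View pics/s8b.png

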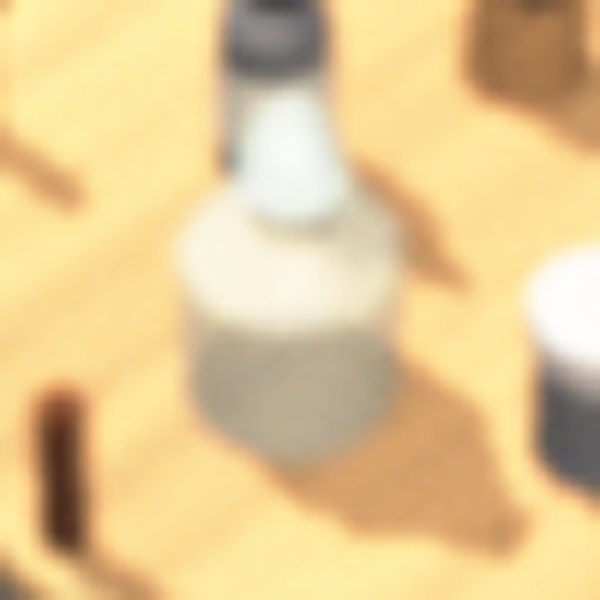

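View pics/t8full.png

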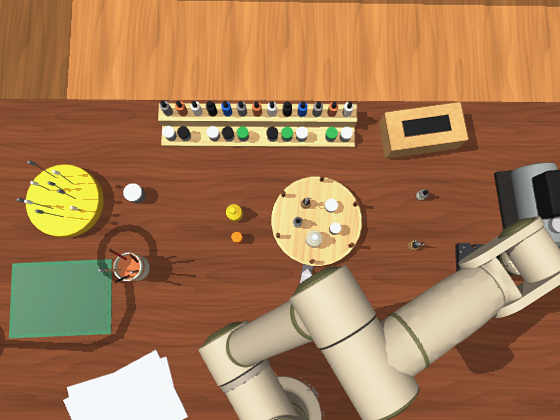

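```bash
python3 - <<'E'
from h import *
t=np.linspace(0,2*np.pi,200)
for rad in(.024,.0225,.021):
    def f(b):
        p=proj("side",np.c_[b[0]+rad*np.cos(t),b[1]+rad*np.sin(t),0*t+.035])
        return [(p[:,0].max()+p[:,0].min())/2-294.0,p[:,1].max()-253.3]
    b=least_squares(f,[.505,-.09]).x;c=np.array([.5636,-.1007]);d=b-c
    print(b.round(4),np.hypot(*d).round(4),np.degrees(np.arctan2(d[1],d[0])).round(2))
tip=ray("side",np.array([214,459])/4.6+[220,165]-.4,.026)[:2]-c;print(np.hypot(*tip),np.degrees(np.arctan2(tip[1],tip[0])))
E
```

```text
[ 0.5079 -0.0915] 0.0565 170.65
[ 0.5068 -0.0925] 0.0574 171.81
[ 0.5056 -0.0935] 0.0584 172.93
0.14487058464500335 169.5196947560158
```

The bottle stands at 170–171° and the pointer at 169.5–170.5°. The two views agree to about 1°, the arm is clear, and the other things on the desk stand where they did. I'm handing in.

```bash
python3 - <<'E'
from h import *
o=arm.get_obs();print(o['time'],np.abs(o['joint_velocities']).max(),o['contact_force']);print(arm.close_job())
E
```

```text
15.85 0.014509101844211406 [-0.8259168   0.73841686  0.04403646]
the job is handed in; nothing more can be done
None
```

I turned the carousel about 112° counterclockwise by pushing one rim peg with the fingers. The clear glass bottle now stands lined up behind the pointer, and the job is handed in. I then raised the fingers and moved the arm clear; handing in came at 15.9 s.

- **Alignment:** The top view puts the bottle at 170–171° and the pointer at about 170.4°. The side view puts the bottle at 170.6–173°, depending on the base radius assumed, and the pointer at 169.5°. In the top view the two agree to within about half a degree. The side view suggests 1–3° too far, so it disagrees slightly. I judged that to be within the measuring error and made no further correction.
- **Forces:** The wrist readings I took stayed below about 4 N.
- **Other things:** Everything on the disc was upright in the last pictures. The things on the desk looked unmoved; I judged that by eye and did not measure it.

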